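# Bring the mug-rack tally up to six

## Robot

A 6-joint arm with a two-finger parallel gripper is mounted at the origin on the work surface. World frame = base frame: x ahead of the robot, y to its left, z up, the work surface at z = 0. Lengths are in mm, angles in rad, forces in N, time in s.
With the tool pointing down it reaches from about 375 to 975 mm from the base axis. Payload 3.8 kg.
Tool frame: the origin (TCP) lies midway between the tips of the shut fingers; the grasp point (between the pads) lies 19 mm behind it (ctrl.hold_point_z is the distance from the TCP to the grasp point, in mm); x points along the fingers, z is the direction in which the jaws open and shut, and the axes are right-handed (so a half turn about x gives the same grasp; the last joint's range is limited). The gripper opens to 85 mm and grips with 20 to 120 N. Pads are 22 mm wide; open, the fingers measure 114 mm over their backs; the gripper's body (76 mm by 85 mm) begins 54 mm behind the grasp point. The pads swing forward as they close: fully open they stand 13 mm farther back than shut.
Start: joints at [1.293, 0.264, 1.604, -0, 1.274, -0.037], TCP at [160.972, 655.52, 200.78] pointing down, gripper open.
Joint ranges: [-2.63, 2.63], [-0.94, 2.18], [0.31, 2.57], [-1.31, 4.45], [0, 2.66], [-2.55, 2.55]. Speed limits (rad/s): [2.57, 2.57, 3.14, 3.14, 3.14, 3.14].

## Interface

Orientations are given as a unit quaternion [w, x, y, z].
In Python, from bench import ctrl gives the robot as it stands. Calls block until the motion is done:
- ctrl.movep(position, orientation): joint-space move of the TCP to a pose.
- ctrl.servo_line(position, rotation=None, velocity=150, max_force=None): straight line of the TCP; rotation=None keeps the orientation; velocity is the mean speed in mm/s. With max_force (N) it stops when the force on the tool has changed by that much, and returns True; else False.
- ctrl.movej(angles): joint-space move.
- ctrl.gripper_to(opening, newtons=None): opening from 0.0 (shut) to 1.0 (fully open); newtons is the grip in N (None keeps the last); returns when the fingers have stopped.
- ctrl.hold(seconds).
- ctrl.inverse_kinematics(position, orientation): joint angles nearest the present ones, or None.
- ctrl.get_obs(): the state.
- ctrl.grab_frame(name): name is "scene" or "top" or "wrist"; returns a dict with "pixels" (384x512x3 uint8, red, green, blue), "fov_y" (degrees; the focal length in pixels is half the picture's height over the tangent of half this angle, whatever the lens; pixels are square), "cx", "cy" (the principal point, pixels), "rvec" (rotation vector, rad) and "tvec" (3), from world to camera coordinates, as OpenCV has them; the wrist camera has in their place "tool_from_camera" (4x4, takes a point from camera to tool coordinates, whose origin is the TCP and whose axes are the tool frame's). Camera axes: x right, y down, z forward; pixel columns grow to the right and rows downward; lengths in mm; the calibration is good to about 2 mm. A picture is of the moment at which its call begins: read the wrist's pose just before it. There is no depth.
A pose or a line that the arm cannot do raises ctrl.PlanningError and nothing moves.
- ctrl.sign_off(): hands the job in, once; it reports no verdict.
The state is a dict: "time": time; "q": joint angles; "dq": joint speeds; "effort": joint torques, N m; "eef_pos": TCP position; "orientation": TCP orientation; "wrist_force": force on the tool from outside, world axes, zero at the start; "moment": the same for the moment, N m; "gripper_width": opening from 0.0 (shut) to 1.0 (fully open).
Only numpy, scipy, OpenCV 4.12 (cv2) and the standard library are available. Lean on these libraries where they do the work, as an engineer would, in place of code of your own. Each camera call takes 0.05 s, during which the arm holds its last target. There are 200 camera calls.

## Task

Six racks of mugs have gone through the dish machine. Bring the rack counter with the yellow plunger up to six: press its plunger fully down and let it come all the way up again, as often as needed, until the red six-dot face of its drum is on top, level with the pointer, then leave the plunger up. Turn the drum only by its plunger, and do not touch the counter with the blue plunger.

Things in the scene. Friction and masses are not known exactly. Their poses are not given: they have to be found in the camera images.
- yellow_plunger_top (a point): Centre of the top of the yellow plunger, a round cap 40 mm across, 115 mm above the table at rest. Pressed straight down with closed fingers, 16 mm to a hard stop, at up to 0.1 m/s; takes about 2 N to start, 5 N near the bottom; springs back up when let go. One step is a full press and a full release. The point's x axis points from the plunger to the drum.
- yellow_drum: Eight-faced white drum, 80 mm across, 46 mm wide; origin on its level axis (its y), 52 mm up. Faces carry 0 to 7 dots; the six-dot face is red. Its z axis points out through the red face: straight up means red on top. A full press turns it 45 degrees (the first, from between faces, 5 to 52), its top going towards the plunger, one way only; it starts 2 to 5 presses short, stays where left.
- yellow_counter: The yellow counter, fixed to the table: grey case 147 mm long (x), 88 mm wide, 80 mm high at the plunger and 90 mm at the black pointer beside the drum; the drum's top is at 92 mm. Origin on the table under the drum's axis; the plunger's centre is at x = -70 mm, y = 0 in this frame. After every full press one face is squarely on top; a step too many costs seven more presses.
- blue_counter: The same counter with a blue plunger, for plates, to be left alone: same frame and sizes as the yellow one. Which of the two stands on the left varies.
There are look-alikes about, which are no part of the job. What is shaped like the yellow_counter but orange is not meant.

How it is judged:
By the outcome, as a careful person would: the job done as asked, in the order asked, and still so for the second after the job is handed in, with the robot touching nothing.
It also fails if it takes over 48 s, if anything falls off the work surface, if the arm or the gripper's body presses on something with over 40 N, if the wrist force passes 120 N, or if a joint passes its speed limit or range.

## Working session

There is one attempt and no reset: what is moved stays moved. The work goes in short steps, each a Python script; the robot and the scene stay as the last script left them, time stands still between calls to the robot, and variables do not carry over. Pictures are saved under pics/ and viewed, about 8 in all and at most 12, crops included, and the job is handed in when it is done.

```bash
mkdir -p pics; ls; cat > h.py <<'E'
import numpy as np, cv2
from bench import ctrl
def grab(n):
    f=ctrl.grab_frame(n); return f, np.ascontiguousarray(f["pixels"][:,:,::-1])
def ray(f,uv):
    F=f["pixels"].shape[0]/2/np.tan(np.radians(f["fov_y"])/2)
    d=np.array([(uv[0]-f["cx"])/F,(uv[1]-f["cy"])/F,1.])
    R=cv2.Rodrigues(np.array(f["rvec"],float))[0]; t=np.array(f["tvec"],float).ravel()
    return -R.T@t, R.T@d
def onplane(f,uv,z):
    o,d=ray(f,uv); return o+d*(z-o[2])/d[2]
E
python3 - <<'E'
from h import *
a=[grab(n) for n in("scene","top")]
for (f,i),n in zip(a,("scene","top")):
    cv2.imwrite(f"pics/{n}0.png",cv2.resize(i,(800,600))); print(n,f["fov_y"],f["cx"],f["cy"],ray(f,(256,192)))
    np.save(n+"0.npy",f,allow_pickle=True)
print(ctrl.get_obs())
E
```

```text
pics
scene 50.247077457038536 257.11710121280527 187.6251189557332 (array([1180.28375083,  -66.94761232, 1175.49326959]), array([-0.51895814, -0.07248879, -0.8517919 ]))
top 53.04045306425529 250.5762179202319 189.61417208479313 (array([ 410.13316485, -171.94248644, 1214.30723319]), array([ 0.04883292, -0.01435906, -0.99882247]))
{'time': 0.1, 'q': array([ 1.29309798e+00,  2.64694442e-01,  1.60523744e+00,  1.96454943e-06,
        1.27370144e+00, -3.68887951e-02]), 'dq': array([-0.00221063, -0.00244741, -0.00353272,  0.00098871,  0.00145769,
        0.00058419]), 'effort': array([-2.33356823e-04, -5.16708970e+01, -3.68590987e+01, -9.03411114e-05,
        6.37609890e-03,  1.97394058e-05]), 'eef_pos': array([160.77573171, 654.8298461 , 199.57538278]), 'orientation': array([ 0.55585274, -0.43674604,  0.55702109,  0.43589921]), 'wrist_force': array([-0.2553643 , -0.17523149, -0.83856041]), 'moment': array([0.03600531, 0.03095814, 0.0383281 ]), 'gripper_width': 0.9983177106356238}
```

View pics/scene0.png

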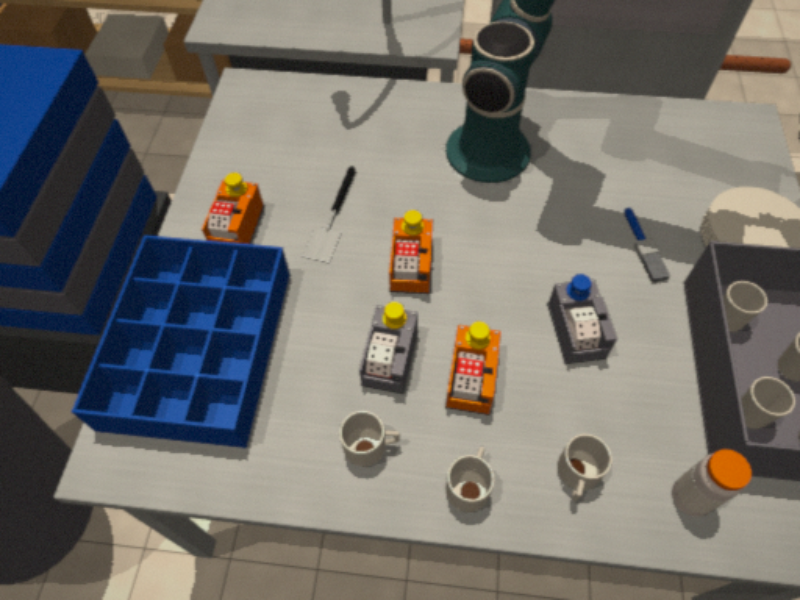

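View pics/top0.png

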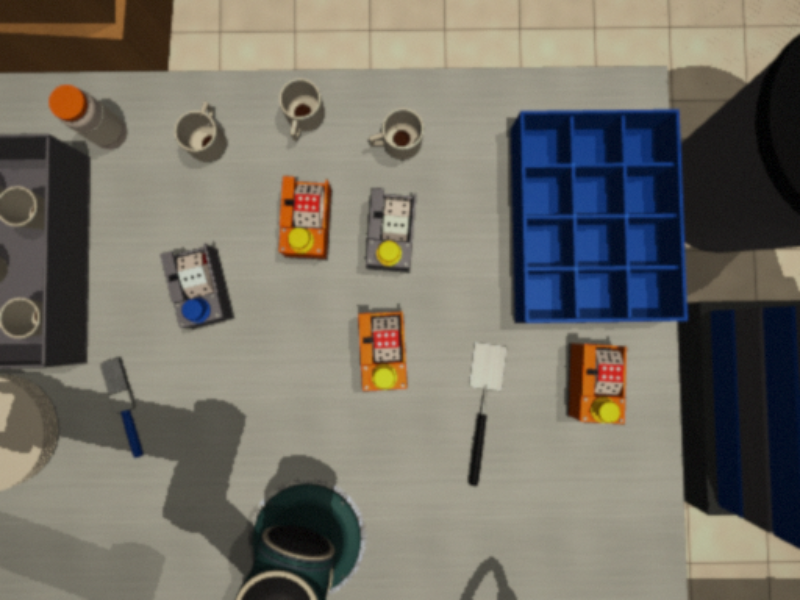

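Candidates: grey case with yellow plunger at scene (394,315) / top (389,253). The look-alikes are orange cases with yellow plungers at top (300,240), (384,378) and (606,410), and a blue-plunger grey counter at top (195,308). By the description I choose the grey one with yellow, and measure it now.

```bash
cat > m.py <<'E'
from h import *
def blob(f,near):
    h=cv2.cvtColor(np.ascontiguousarray(f["pixels"]),cv2.COLOR_RGB2HSV)
    m=cv2.inRange(h,(24,150,90),(36,255,255))
    n,l,s,c=cv2.connectedComponentsWithStats(m)
    k=min((k for k in range(1,n) if s[k,4]>30),key=lambda k:np.hypot(*(c[k]-near)))
    return c[k],s[k]
E
python3 - <<'E'
from m import *
S=np.load("scene0.npy",allow_pickle=True).item();T=np.load("top0.npy",allow_pickle=True).item()
for f,n,c in((S,(252,201),(250,222)),(T,(249,162),(250,147))):
    b,s=blob(f,n); print(b,s,onplane(f,b,115),onplane(f,b,108))
(a,d),(p,q)=ray(S,blob(S,(252,201))[0]),ray(T,blob(T,(249,162))[0])
st=np.linalg.lstsq(np.c_[d,-q],p-a,rcond=None)[0]; print(a+d*st[0],p+q*st[1])
# drum centre approx on top at z=92, case corners visually
print("drum",onplane(T,(397/1.5625,215/1.5625),92), onplane(S,(381/1.5625,355/1.5625),92))
im=[cv2.resize(np.ascontiguousarray(f["pixels"][y:y+75,x:x+50,::-1]),(400,600),interpolation=cv2.INTER_CUBIC) for f,x,y in((S,225,185),(T,225,112))]
cv2.imwrite("pics/crop0.png",np.hstack(im))
E
```

```text
[251.53125 200.3625 ] [245 193  15  17 160] [ 564.894715   -167.12160492  115.        ] [ 560.83271539 -167.78282359  108.        ]
[248.85492228 161.51295337] [242 154  15  17 193] [ 551.80251746 -168.28001115  115.        ] [ 552.70461784 -168.2566898   108.        ]
[ 554.25428946 -168.85367008   96.66346975] [ 554.16675452 -168.21889024   96.65430383]
drum [ 625.36591444 -184.36594082   92.        ] [ 645.06061552 -180.68159307   92.        ]
```

View pics/crop0.png

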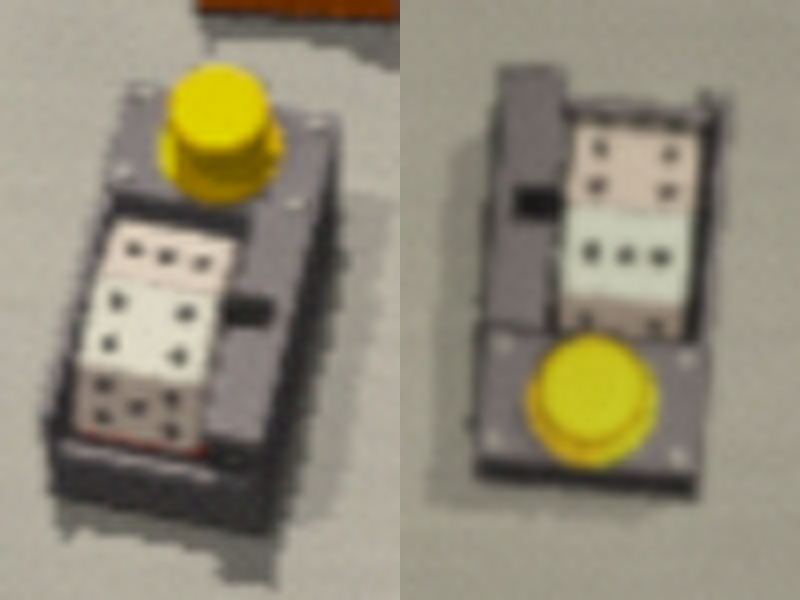

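The crops confirm it: grey case, yellow cap at about top (249,160.5), with the pointer between the 3-dot and 4-dot faces and 4 next towards the top. That makes about 3 presses. I'll go above and look with the wrist camera.

```bash
python3 - <<'E'
from m import *
from scipy.spatial.transform import Rotation as R
S=np.load("scene0.npy",allow_pickle=True).item();T=np.load("top0.npy",allow_pickle=True).item()
print(onplane(T,(249,160.5),115),onplane(S,(252.25,198.75),115))
ctrl.gripper_to(0.0)
x,y=560,-168
yaw=np.arctan2(y,x)
X=[0,0,-1]; Z=np.array([np.sin(yaw),-np.cos(yaw),0])  # jaw axis tangential
o=ctrl.get_obs(); R0=R.from_quat(np.roll(o["orientation"],-1)).as_matrix(); print(R0.round(2))
R1=R.from_euler("z",yaw-o["q"][0]).as_matrix()@R0
X=np.array([0,0,-1.]); Z=R1[:,2]*[1,1,0]; Z/=np.linalg.norm(Z)
q=np.roll(R.from_matrix(np.c_[X,np.cross(Z,X),Z]).as_quat(),1); np.save("q.npy",q)
ctrl.movep([x-40,y,230],q)
o=ctrl.get_obs(); f,i=grab("wrist"); np.save("w0.npy",dict(f,o=o),allow_pickle=True)
print(o["time"],o["eef_pos"],o["q"],f["tool_from_camera"])
cv2.imwrite("pics/w0.png",cv2.resize(i,(800,600)))
E
```

```text
[ 554.72464505 -168.72929936  115.        ] [ 559.07699742 -165.65510215  115.        ]
[[ 0.   -0.97  0.24]
 [ 0.    0.24  0.97]
 [-1.    0.    0.  ]]
4.0167 [ 520.28808345 -167.3058199   229.96458404] [-3.56879537e-01  3.06186305e-03  1.84371847e+00  2.73695357e-04
  1.29482717e+00 -1.03543798e-01] [[ 1.01245213e-03 -2.60399418e-01  9.65500449e-01 -1.72751442e+02]
 [ 3.71292609e-04 -9.65500780e-01 -2.60399897e-01  6.66946452e+01]
 [ 9.99999419e-01  6.22125612e-04 -8.80838944e-04 -2.38437498e+00]
 [ 0.00000000e+00  0.00000000e+00  0.00000000e+00  1.00000000e+00]]
```

View pics/w0.png

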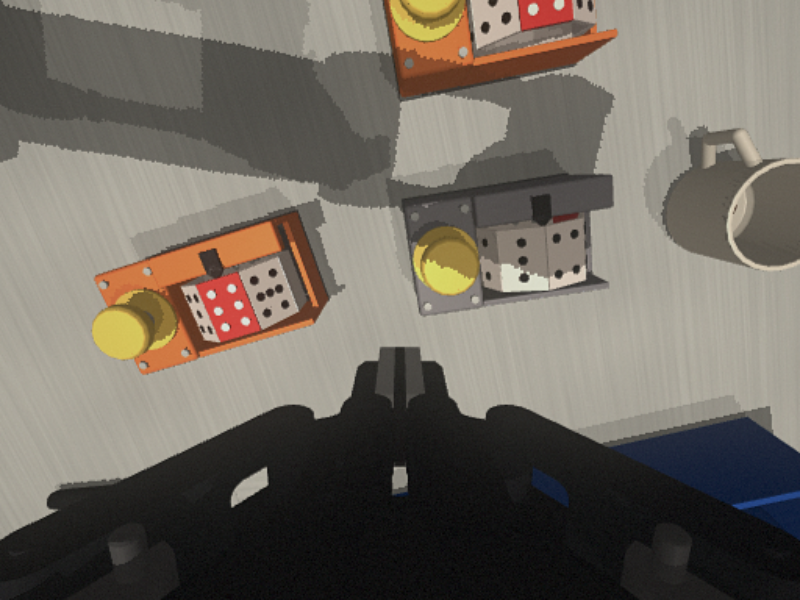

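The wrist view shows the grey counter, with the cap's top at about (450,262) of 800 and the pointer between the 3-dot and 4-dot faces.

```bash
cat >> m.py <<'E'
from scipy.spatial.transform import Rotation as R
def wplane(w,uv,z):
    F=192/np.tan(np.radians(w["fov_y"])/2); o=w["o"]
    Rt=R.from_quat(np.roll(o["orientation"],-1)).as_matrix(); M=np.array(w["tool_from_camera"])
    d=Rt@M[:3,:3]@np.array([(uv[0]-w["cx"])/F,(uv[1]-w["cy"])/F,1]); c=Rt@M[:3,3]+o["eef_pos"]
    return c+d*(z-c[2])/d[2]
E
python3 - <<'E'
from m import *
w=np.load("w0.npy",allow_pickle=True).item(); k=1.5625
b,s=blob(w,(286,168)); print(b,s,wplane(w,b,115))
print("cap",wplane(w,(450/k,261/k),115), "edges",wplane(w,(415/k,261/k),115))
a=wplane(w,(408/k,200/k),80); c=wplane(w,(423/k,313/k),80); print("plunger end corners z80",a,c,np.linalg.norm(a-c),(a+c)/2)
E
```

```text
Traceback (most recent call last):
  File "m.py", line 6, in blob
    k=min((k for k in range(1,n) if s[k,4]>30),key=lambda k:np.hypot(*(c[k]-near)))
ValueError: min() iterable argument is empty
```

```bash
sed -i 's/(24,150,90)/(20,100,70)/' m.py; python3 - <<'E'
from m import *
w=np.load("w0.npy",allow_pickle=True).item(); k=1.5625
b,s=blob(w,(286,168)); print(b,s,wplane(w,b,115))
print("cap",wplane(w,(450/k,261/k),115), "edges",wplane(w,(415/k,261/k),115))
a=wplane(w,(408/k,200/k),80); c=wplane(w,(423/k,313/k),80); print("plunger end corners z80",a,c,np.linalg.norm(a-c),(a+c)/2)
E
```

```text
[285.55225893 166.26904922] [ 264  145   43   44 1483] [ 551.17122595 -161.08674166  115.        ]
cap [ 553.43165617 -162.50180617  115.        ] edges [ 531.09800641 -156.73118821  115.        ]
plunger end corners z80 [ 536.47613135 -119.28728848   80.        ] [ 526.86186116 -203.93909614   80.        ] 85.19602532417561 [ 531.66899625 -161.61319231   80.        ]
```

The cap is at about (554,-165,115). Three views agree within about 4 mm, and the 85 mm case width matches the 88 mm given. First press, then look.

```bash
cat > press.py <<'E'
from m import *
q=np.load("q.npy"); P=[554,-165]
def press():
    ctrl.servo_line(P+[122],q,velocity=100)
    hit=ctrl.servo_line(P+[95],q,velocity=35,max_force=18)
    o=ctrl.get_obs(); print("hit",hit,o["eef_pos"].round(1),o["wrist_force"].round(1))
    ctrl.hold(.1)
    ctrl.servo_line(P+[125],q,velocity=60); ctrl.hold(.3)
def look(n):
    ctrl.servo_line([520,-167,230],q,velocity=200); ctrl.hold(.1)
    o=ctrl.get_obs(); f,i=grab("wrist"); _,s=grab("scene"); print(o["time"],o["wrist_force"].round(1))
    a=cv2.resize(i[90:240,240:440],(400,300),interpolation=cv2.INTER_CUBIC)
    b=cv2.resize(s[180:255,215:315],(400,300),interpolation=cv2.INTER_CUBIC)
    cv2.imwrite(f"pics/{n}.png",np.hstack([a,b]))
E
python3 -c "
from press import *
ctrl.movep(P+[150],q); press(); look('p1')"
```

```text
hit False [ 554.2 -165.1   95.2] [ 1.6 -0.3  0.5]
7.7167 [-0.3  0.6  0.6]
```

View pics/p1.png

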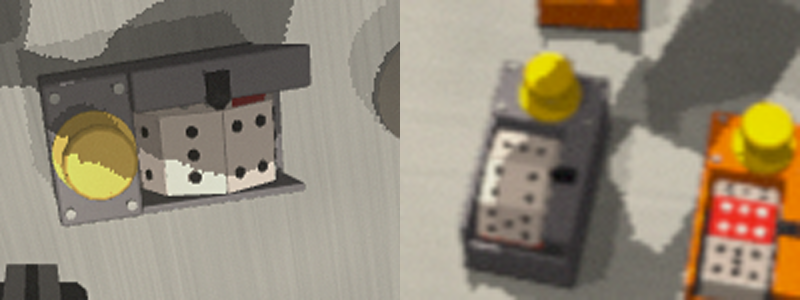

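No force at z=95 and the drum hasn't turned, so the fingers missed the cap. I'll look at the pressing pose itself.

```bash
python3 - <<'E'
from press import *
w=np.load("w0.npy",allow_pickle=True).item()
M=np.linalg.inv(np.array(w["tool_from_camera"])); F=192/np.tan(np.radians(w["fov_y"])/2)
p=M[:3,3]; print("TCP px/800",(p[:2]/p[2]*F+[w["cx"],w["cy"]])*1.5625)
ctrl.servo_line(P+[122],q,velocity=150)
o=ctrl.get_obs(); print(o["eef_pos"],o["gripper_width"],o["time"])
_,i=grab("wrist"); f,s=grab("scene"); g,t=grab("top")
for h in (f,g):print(cv2.projectPoints(np.array([[*P,122.],[*P,115.]]),np.array(h["rvec"],float),np.array(h["tvec"],float),np.array([[192/np.tan(np.radians(h["fov_y"])/2),0,h["cx"]],[0,192/np.tan(np.radians(h["fov_y"])/2),h["cy"]],[0,0,1]]),None)[0].reshape(-1,2))
a=cv2.resize(i,(400,300),interpolation=cv2.INTER_AREA)
b=cv2.resize(s[165:240,200:300],(400,300),interpolation=cv2.INTER_CUBIC)
c=cv2.resize(t[115:190,200:300],(400,300),interpolation=cv2.INTER_CUBIC)
cv2.imwrite("pics/chk.png",np.vstack([np.hstack([a,b]),np.hstack([c,c*0])]))
E
```

```text
TCP px/800 [405.21143284 342.54397409]
[ 554.55774643 -165.23574769  122.81318644] -0.001992959630551469 8.725
[[252.62046786 196.13430159]
 [252.66885673 197.32999193]]
[[247.68605323 160.44656678]
 [247.70503607 160.76539539]]
```

View pics/chk.png

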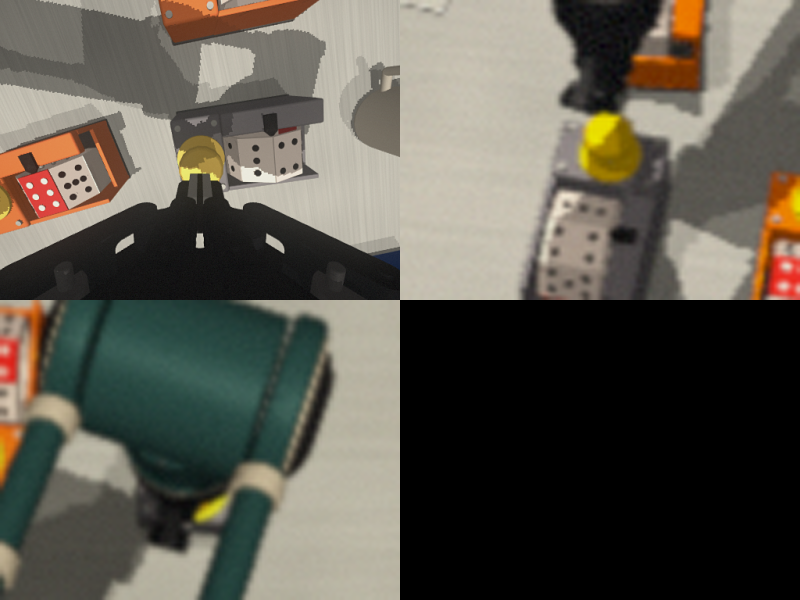

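```bash
python3 - <<'E'
from press import *
w=dict(np.load("w0.npy",allow_pickle=True).item()); w0=dict(w); k=1.5625
o=w["o"]=ctrl.get_obs(); print(o["eef_pos"],R.from_quat(np.roll(o["orientation"],-1)).as_matrix().round(3),o["time"], w["fov_y"])
for z in(115,80): print(z,wplane(w,(400/k,316/k),z))
f,i=grab("wrist"); w=dict(f,o=o); print(blob(w,(256,202)))
ctrl.servo_line([554,-165,200],q,velocity=150); ctrl.hold(.3)
o=ctrl.get_obs(); f,i2=grab("wrist"); w=dict(f,o=o);np.save("w1.npy",w,allow_pickle=True)
b,s=blob(w,(256,202)); print(o["eef_pos"],b,s,wplane(w,b,115))
a=cv2.resize(i[120:270,156:356],(400,300),interpolation=cv2.INTER_CUBIC)
c=cv2.resize(i2[120:270,156:356],(400,300),interpolation=cv2.INTER_CUBIC)
_,sc=grab("scene"); d=cv2.resize(sc[90:240,150:350],(800,600)[:2],interpolation=cv2.INTER_CUBIC)
cv2.imwrite("pics/chk2.png",np.vstack([np.hstack([a,c]),d[100:400]]))
E
```

```text
[ 554.87160398 -165.38689985  123.55657816] [[ 0.002  0.252  0.968]
 [-0.001  0.968 -0.252]
 [-1.    -0.     0.003]] 8.875 68.24998905121328
115 [ 555.02441123 -156.2839489   115.        ]
80 [ 552.33754615 -167.13289522   80.        ]
(array([256.34172662, 201.55647482]), array([ 226,  173,   61,   59, 2780], dtype=int32))
[ 553.3146017  -164.76331135  198.71431281] [257.92972672 182.51812605] [ 235  158   46   50 1793] [ 553.89373019 -160.63099151  115.        ]
```

View pics/chk2.png

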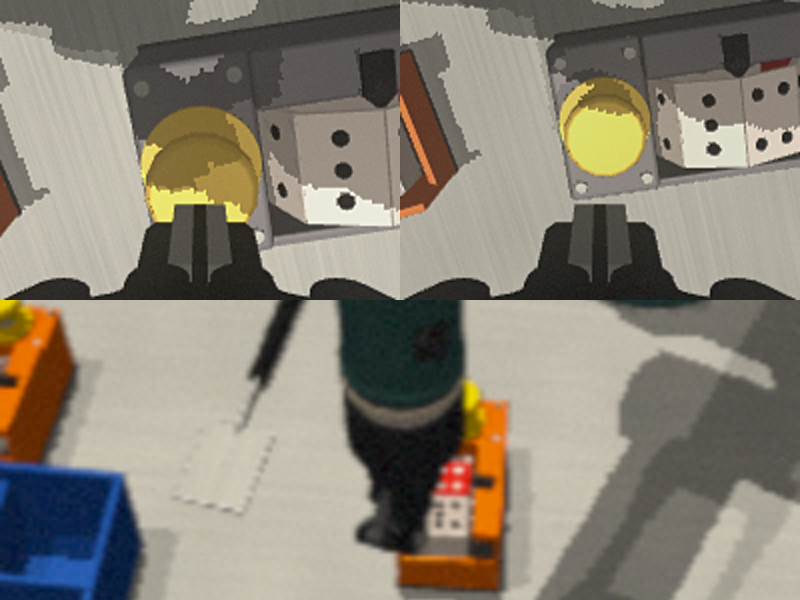

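```bash
python3 - <<'E'
from press import *
w=np.load("w1.npy",allow_pickle=True).item(); w2=dict(w); w2["o"]=dict(w["o"],eef_pos=np.array([554.6,-165.2,122.9]))
for z in(115,105,95): print(z,wplane(w,(257.5,187.5),z),wplane(w2,(257,215),z))
# corners screws of plunger plate z80
for z in (80,): print([wplane(w,(156+(x-400)/2,120+y/2),z).round(0) for x,y in((560,65),(629,54),(581,188),(647,178))])
print(ctrl.get_obs()["time"])
E
```

```text
115 [ 552.30861658 -165.17636678  115.        ] [ 553.14689742 -164.82286811  115.        ]
105 [ 551.69068983 -167.72754464  105.        ] [ 552.24491238 -168.40089581  105.        ]
95 [ 551.07276308 -170.27872251   95.        ] [ 551.34292734 -171.9789235    95.        ]
[array([ 538., -132.,   80.]), array([ 574., -136.,   80.]), array([ 531., -200.,   80.]), array([ 567., -203.,   80.])]
9.9917
```

Two wrist views at different heights agree on the cap at (553,-165,115), so the aim was right. I'll go down in steps and log force.

```bash
python3 - <<'E'
from press import *
ctrl.servo_line(P+[122],q,velocity=150)
fr=[]
for z in(116,112,108,104,100,98):
    h=ctrl.servo_line(P+[z],q,velocity=40,max_force=25); o=ctrl.get_obs()
    print(z,h,o["eef_pos"].round(1),o["wrist_force"].round(1),round(o["gripper_width"],3),o["effort"].round(1)[1:3])
    if z in(112,104,98): fr.append(grab("wrist")[1][120:270,156:356])
    if h: break
print(o["time"])
_,s=grab("scene"); fr.append(cv2.resize(s[165:240,200:300],(200,150),interpolation=cv2.INTER_CUBIC))
fr=[cv2.resize(x,(400,300),interpolation=cv2.INTER_CUBIC) for x in fr]
while len(fr)<4: fr.append(fr[-1]*0)
cv2.imwrite("pics/st.png",np.vstack([np.hstack(fr[:2]),np.hstack(fr[2:4])]))
E
```

```text
116 False [ 554.3 -165.1  116.5] [ 0.4 -0.2 -0.3] 0.001 [-42.4 -34. ]
112 False [ 553.8 -164.9  111.7] [-0.8  0.4 -0.2] 0.0 [-42.6 -33.9]
108 False [ 553.7 -164.9  107.5] [-0.5  0.8 -0.1] -0.003 [-42.7 -33.8]
104 False [ 553.7 -164.9  103.5] [0.2 0.7 0.1] -0.001 [-42.7 -33.6]
100 False [ 553.7 -164.9   99.6] [-0.2  0.5  0.5] 0.003 [-42.8 -33.5]
98 False [ 553.9 -165.    97.8] [-0.6 -0.3  0.2] 0.001 [-42.8 -33.4]
12.3083
```

View pics/st.png

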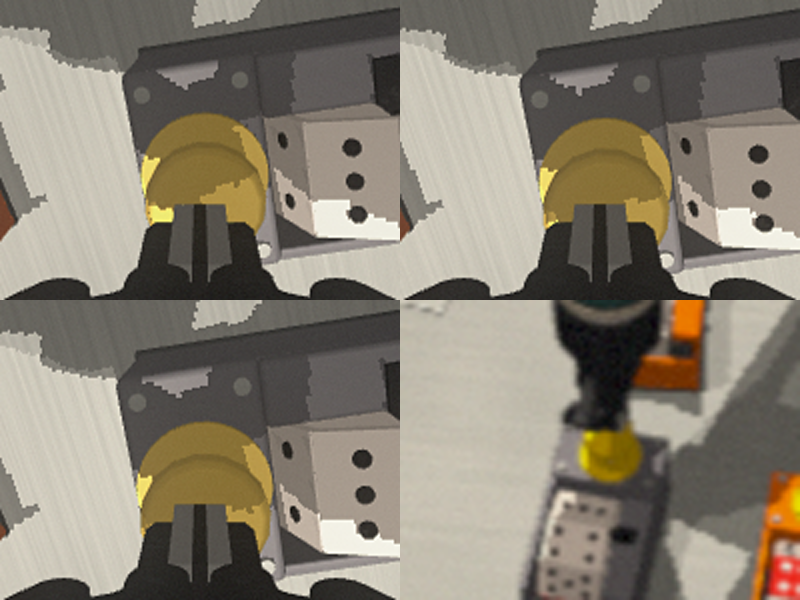

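Still no contact and the cap isn't depressed. The finger ends show at row 348 of 600 in the wrist view, while 22 mm wide pads ending at the TCP would show near row 317. So the real tips seem to sit well behind the nominal TCP. I'll keep descending gently with a force guard.

```bash
python3 - <<'E'
from press import *
for z in range(96,71,-2):
    h=ctrl.servo_line(P+[z],q,velocity=40,max_force=8); o=ctrl.get_obs()
    print(z,h,o["eef_pos"].round(1),o["wrist_force"].round(1))
    if h or abs(o["wrist_force"][2])>2.5: break
print(o["time"])
fr=[grab("wrist")[1][120:270,156:356]]
_,s=grab("scene"); fr.append(s[165:240,200:300])
cv2.imwrite("pics/st2.png",np.hstack([cv2.resize(x,(400,300),interpolation=cv2.INTER_CUBIC) for x in fr]))
E
```

```text
96 False [ 553.8 -165.    95.8] [ 0.4  0.  -0.3]
94 False [ 553.8 -165.    93.8] [ 0.4 -0.6 -0.9]
92 False [ 553.8 -164.9   91.8] [-0.  0. -0.]
90 False [ 553.8 -165.    89.8] [ 0.7  0.7 -0.6]
88 False [ 553.8 -165.    87.8] [ 1.  -0.2  0.5]
86 False [ 553.8 -164.9   85.8] [ 0.5  0.3 -0.1]
84 False [ 554.2 -165.1   84.1] [-0.6 -1.6  0.8]
82 False [ 554.1 -165.    82. ] [0.1 0.2 1.5]
80 False [ 554.  -165.    79.9] [0.9 0.4 1.4]
78 False [ 554.  -165.    77.9] [0.  0.5 0.8]
76 False [ 554.  -165.    75.9] [ 0.4 -0.4  1.5]
74 False [ 554.1 -165.    74. ] [-0.2 -0.3  2.7]
15.4083
```

View pics/st2.png

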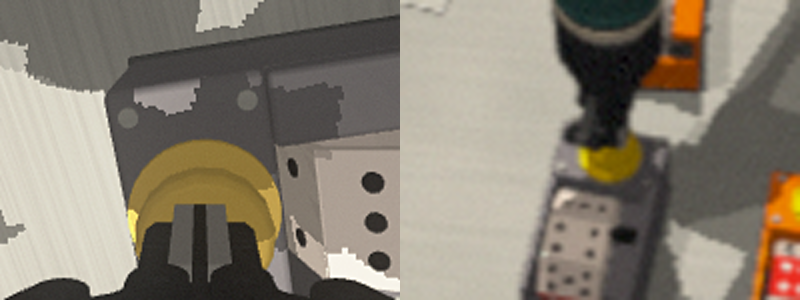

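Contact came at a reported z of about 85, and the cap is now going down, so the tips sit about 30 mm short of the nominal TCP. I'll continue to the hard stop (about z 69), release and look.

```bash
cat > press.py <<'E'
from m import *
q=np.load("q.npy"); P=[554,-165]
def down():
    h=ctrl.servo_line(P+[60],q,velocity=30,max_force=14); o=ctrl.get_obs()
    print("stop",h,o["eef_pos"].round(1),o["wrist_force"].round(1)); ctrl.hold(.1)
    return h
def up():
    ctrl.servo_line(P+[92],q,velocity=60); ctrl.hold(.2)
def look(n):
    ctrl.servo_line([520,-167,200],q,velocity=150); ctrl.hold(.1)
    i=grab("wrist")[1]; s=grab("scene")[1]; o=ctrl.get_obs(); print(o["time"],o["wrist_force"].round(1))
    a=cv2.resize(i[90:240,240:440],(400,300),interpolation=cv2.INTER_CUBIC)
    b=cv2.resize(s[180:255,215:315],(400,300),interpolation=cv2.INTER_CUBIC)
    cv2.imwrite(f"pics/{n}.png",np.hstack([a,b]))
E
python3 -c "
from press import *
down(); up(); look('d1')"
```

```text
stop True [ 554.2 -165.1   68.6] [-1.5  0.3  8.5]
17.8 [ 0.4  0.3 -0.4]
```

View pics/d1.png

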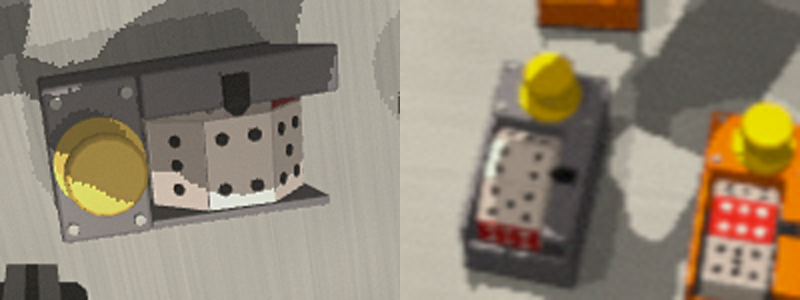

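The press stopped at z=68.6 as predicted, and the 4-dot face is now squarely at the pointer with red two steps behind. Next I press once, check the red face numerically, and press again only if it is still one step short.

```bash
cat >> press.py <<'E'
def red():
    ctrl.servo_line([520,-167,200],q,velocity=150); ctrl.hold(.15)
    o=ctrl.get_obs(); f,i=grab("wrist"); w=dict(f,o=o)
    h=cv2.cvtColor(i,cv2.COLOR_BGR2HSV); m=cv2.inRange(h,(0,120,50),(6,255,255))|cv2.inRange(h,(170,120,50),(179,255,255))
    M=np.zeros_like(m); M[120:205,300:420]=m[120:205,300:420]
    n,l,s,c=cv2.connectedComponentsWithStats(cv2.morphologyEx(M,cv2.MORPH_CLOSE,np.ones((7,7))))
    if n<2: return print("no red")
    k=1+np.argmax(s[1:,4]); cs=cv2.findContours((l==k).astype(np.uint8),0,2)[0][0]
    pts=np.array([wplane(w,p,92)[:2] for p in cs[:,0]],np.float32)
    r=cv2.minAreaRect(pts); print("red",c[k].round(),s[k],"rect z92",np.round(r[0]),np.round(r[1]),"t",o["time"])
    return r
E
python3 -c "
from press import *
red(); ctrl.movep(P+[95],q); print(down()); up(); red()"
```

```text
red [378. 140.] [374 139  12   4  25] rect z92 [ 645. -157.] [11.  3.] t 18.2
stop True [ 554.6 -165.3   68.7] [-1.3  0.4  7.7]
True
red [383. 164.] [375 140  17  51 638] rect z92 [ 644. -182.] [49. 14.] t 21.5333
```

Red is now a slanted strip 49 x 14 mm on the far side, one step short. One more press.

```bash
python3 -c "
from press import *
ctrl.movep(P+[95],q); print(down()); up(); red(); look('d3')"
```

```text
stop True [ 554.6 -165.2   68.7] [-1.7  1.2  6.7]
True
red [360. 170.] [ 342  146   36   49 1510] rect z92 [ 620. -182.] [47. 33.] t 24.8667
25.3667 [0.3 0.9 0.4]
```

View pics/d3.png

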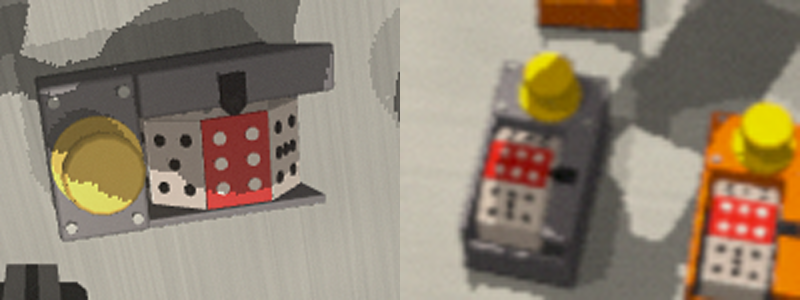

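The red six-dot face is on top at the pointer, the plunger is up, and the robot is clear. Handing in.

```bash
python3 -c "
from bench import ctrl
ctrl.sign_off()"
```

```text
the job is handed in; nothing more can be done
```

The yellow counter now reads six, and I handed the job in at about 25.4 s of the 48 s allowed. It took three full presses, moving the drum to 4, then 5, then 6. Each press ended at the hard stop and was fully released.

**Last checks:** The red six-dot face measures 47 x 33 mm, as a face squarely on top should, and sits level with the pointer in both the wrist and scene views. The plunger is up, the gripper is clear with about 0 N on the wrist, and I never went near the blue counter.

**What disagreed:** My first press never reached the cap, even at a reported height of 95 mm. The finger tips sat about 30 mm short of the nominal tool point. Contact came at a reported z of about 85 mm and the hard stop at 68.7 mm, which matches the 16 mm stroke. I found this by stepping down under a force guard, and the drum did not turn in the attempts that missed.

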